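# Put the copper wire away: reel off the stand and into its drawer

### The job

We are finished with the copper wire: swing the keeper arm of the reel stand well aside, slide the full reel straight up off its spindle and, keeping it upright, set it down gently (do not drop it) standing in the open drawer of the parts cabinet, then shut the drawer fully without slamming it. Push the loose steel washer along the stand's deck and over the low lip, without picking it up, so that it lies flat in the well. Leave the keeper swung clear and do not disturb the other things on the bench.

Things in the scene. Friction and masses are not known exactly. Their poses are not given: they have to be found in the camera images.
- stand: Fixed grey cast-iron wire-reel stand, 254 x 100 mm. Origin: on the spindle's axis at bench level (underside). x runs lengthwise from the spindle towards the parts well, z up. Flat deck 18 mm above the bench, from x = -76 to 106 mm, y = -50 to 50 mm.
- spindle_tip (a point): Top of the stand's upright steel spindle: 12 mm diameter, at x = y = 0 of the stand, rising 50 mm from the deck to z = 68 mm. Axes as the stand's.
- lip (a point): Middle of the top of the low lip between deck and well, at (116, 0, 20) mm in the stand's frame. The deck slopes up 2 mm from x = 106 to 114 mm, the lip is flat from 114 to 118 mm, then drops sheer into the well. It spans the full width of the deck.
- well (a point): Centre of the well's floor, at (145.5, 0, 7) mm in the stand's frame; axes as the stand's. The well reaches inside from x = 118 to 173 mm, y = -45 to 45 mm; floor 11 mm below the deck and 13 mm below the lip; its other three walls reach z = 24 mm.
- pillar_top (a point): Top of the keeper's pillar, 16 mm diameter, at (-52, 0, 71) mm in the stand's frame: the upright axis about which the keeper swings. The keeper's boss on it, 22 mm diameter, reaches z = 81 mm (its screw 85 mm).
- keeper (a joint): Angle (rad) of the keeper, a steel bar 12 mm wide, 8 mm thick, that swings level about the pillar. 0: along the stand's +x, above reel and spindle (z = 72 to 80 mm), stopping the reel from being lifted; grows to 2.0 as it swings anticlockwise from above, towards the stand's +y. Stays where left; under 2 N at the knob moves it. Well clear of the reel from 1.1 rad. Starts at 0 to 0.25.
- keeper_knob (a point): Middle of the keeper's upright black knob, 12 mm diameter, 88 mm from the pillar's axis; the knob stands on the bar's end, from z = 80 to 108 mm, this point at z = 97 mm.
- reel: Full reel of copper wire, black plastic flanges, upright on the stand's deck round the spindle. 46 mm tall; flanges 54 mm diameter, 5 mm thick; wire 46 mm diameter between them; bore 18 mm right through. 0.22 to 0.35 kg. Origin: centre of its underside; z along its axis, up. On the stand its top is 64 mm above the bench, 4 mm below the spindle's tip.
- washer: Flat steel washer, 40 mm outside diameter, 14 mm hole, 6 mm thick, about 48 g, lying loose on the stand's deck between spindle and lip. Origin: centre of its underside; z up through its thickness.
- drawer (a joint): How far (m) the upper right drawer (seen from the robot) of the white parts cabinet is pulled out towards the robot: 0 is shut, 0.15 the limit. Starts at 0.118 to 0.148. It slides with about 1 to 2 N and stays where it is left.
- cabinet_top (a point): Centre of the top of the fixed white parts cabinet: 200 mm deep, 294 mm wide, 158 mm high, two by two frosted drawers facing the robot. x points to its back, y to its left as seen from the robot, z up.
- drawer_spot (a point): Point on the open drawer's inside floor, on its centre line, 60 mm behind the inside of its front: a free place for the reel, outside the cabinet. Moves with the drawer. x points into the cabinet (the way it shuts), z up. 87 mm above the bench. Inside the drawer is 124 mm wide, 171 mm long, 48 mm deep, open on top; its front is 6 mm thick and reaches 64 mm above the inside floor.
- drawer_pull (a point): Middle of the outer face of the drawer's pull, a solid white block 44 mm wide, 16 mm high, standing out 18 mm from the drawer's front; 129 mm above the bench, 29 mm below the cabinet's top. Axes as drawer_spot. Pushing it along x shuts the drawer.
- empty_reel: Bystander: empty black reel of the same size, standing on the bench. Origin: centre of its underside.
- brush_pot: Bystander: white pot, 64 mm diameter, 90 mm tall, with brushes up to 0.21 m high. Origin: centre of its underside.
- flux_jar: Bystander: small amber jar with black lid, 52 mm diameter, 55 mm tall. Origin: centre of its underside.
- power_unit: Bystander: black power unit, 130 x 160 x 70 mm. Origin: centre of its underside.
There are look-alikes about, which are no part of the job. What is shaped like the reel but pink or purple is not meant.

How it is judged:
On the way, in this order (a step that is already met when the one before it is completed fails the run):
1. the keeper is swung clear of the reel (at least 1.0 rad) (value of joint keeper above 1 rad), for 0.1 s.
2. the reel has been slid up off the spindle, upright (z of reel in the frame of stand above 0.07 m and angle between reel's own z axis and vertical below 0.35 rad), for 0.1 s.
3. the reel stands on the drawer's floor, let go (horizontal distance between reel and drawer_spot below 0.1 m and z of reel in the frame of drawer_spot between -0.005 and 0.005 m and angle between reel's own z axis and vertical below 0.1 rad and contact force between the fingers and reel below 0.1 N), for 0.2 s.
At the end, for the whole second after the job is handed in: The reel stands upright (within 0.1 rad) at rest on the floor of the drawer, the drawer is shut to within 6 mm, the washer lies flat (within 0.15 rad) at rest on the floor of the stand's well, and the keeper is left at least 1.0 rad aside (horizontal distance between reel and drawer_spot below 0.1 m and z of reel in the frame of drawer_spot between -0.005 and 0.005 m and angle between reel's own z axis and vertical below 0.1 rad and value of joint drawer below 0.006 m and x of washer in the frame of stand between 0.13 and 0.16 m and z of washer in the frame of stand between 0.003 and 0.01 m and angle between washer's own z axis and vertical below 0.15 rad and value of joint keeper above 1 rad and linear speed of each of reel, washer below 0.02 m/s); the robot touches nothing.
It fails at once if the reel is tipped by more than 0.6 rad (angle between reel's own z axis and vertical above 0.6 rad).
It fails at once if the reel is dropped into the drawer or the drawer is slammed with it (over 0.6 m/s within the drawer) (horizontal distance between reel and drawer_spot below 0.1 m and z of reel in the frame of drawer_spot between -0.02 and 0.03 m and linear speed of reel above 0.6 m/s).
It fails at once if the washer is lifted more than 20 mm off the deck instead of being pushed (z of washer in the frame of stand above 0.038 m).
It fails at once if a bystander (empty reel, brush pot, flux jar or power unit) is moved more than 30 mm (distance of any of empty_reel, brush_pot, flux_jar, power_unit from where it was at the start of the episode above 0.03 m).
It also fails if it takes over 64 s, if anything falls off the work surface, if the arm or the gripper's body presses on something with over 40 N, if the wrist force passes 120 N, or if a joint passes its speed limit or range.

### The arm

A 7-joint arm with a two-finger parallel gripper is mounted at the origin on the work surface. World frame = base frame: x ahead of the robot, y to its left, z up, the work surface at z = 0. Lengths are in m, angles in rad, forces in N, time in s.
With the tool pointing down it reaches from about 0.4 to 0.925 m from the base axis. Payload 4.1 kg.
Tool frame: the origin (TCP) lies midway between the tips of the shut fingers; the grasp point (between the pads) lies 19 mm behind it; z points along the fingers, y is the line along which they close (so a half turn about z gives the same grasp; the last joint's range is limited). The gripper opens to 85 mm and grips with 20 to 120 N. Pads are 22 mm wide; open, the fingers measure 114 mm over their backs; the gripper's body (76 mm by 85 mm) begins 54 mm behind the grasp point. The pads swing forward as they close: fully open they stand 13 mm farther back than shut.
Start: joints at [1.055, 0.398, 0.045, 1.537, -0.019, 1.207, -0.051], TCP at [0.263, -0.594, 0.231] pointing down, gripper open.
Joint ranges: [-2.82, 2.82], [-0.49, 2.23], [-1.37, 1.46], [0, 2.46], [-1.36, 4.5], [0.23, 2], [-2.94, 2.94]. Speed limits (rad/s): [2.57, 2.57, 3.14, 3.14, 3.14, 3.14, 3.14].

### API

Orientations are given as a rotation vector (axis times angle).
In Python, from workcell import sensors, optics, order gives the robot as it stands.
- The arm moves only by the tool move_arm, never from a script. Its argument "moves" is a list of rows, each a list of 2 entries, a list of its own where there are three numbers: the shift along the world's x, y, z normalised to -1 to 1, where 1 is 25 mm, then the turn about the world's z normalised to -1 to 1, where 1 is 0.08 rad. A call has 1 to 12 rows; each row shifts and turns the commanded pose from where the row before left it; what a row does not reach is not made up. A row lasts 1/12 s, in which the tool goes at most 41.7 mm and 7.16 degrees, less where a joint would pass 70% of its speed; a pose out of reach is approached as far as the arm can. A call with a number of a shift or a turn outside -1 to 1 is refused whole. A call with a gripper value outside its range is refused whole. "hand" is the closure in counts, from 0 (fully open) to 255 (shut), set as the call begins (left out, the last holds). The fingers move at their own pace and stop on an object; "force" is the grip in N (left out, the last holds). Time passes only in rows, so rows that do not move let the fingers close. It gives the time, the measured TCP pose, the force, the opening and the grip force at its end, in the units of the state.
- sensors.get_obs(): the state, without advancing time (a new reading comes with each control period).
- optics.snapshot(name): name is "side" or "top"; returns a dict with "pixels" (400x640x3 uint8, blue, green, red), "z_map" (400x640 float32, m along the optical axis (not along the pixel's ray), 0 where there is no reading), "fx", "fy", "cx", "cy" (pixels), "xyz" and "attitude" of the camera in the world. Camera axes: x right, y down, z forward; pixel columns grow to the right and rows downward; lengths in m; the calibration is good to about 2 mm. A picture is of the moment at which its call begins.
- order.close_job(): hands the job in; it is judged then, once.
The state is a dict: "t": time; "joint_pos": joint angles; "qvel": joint speeds; "tau": joint torques, N m; "ee_pos": TCP position; "eef_rot": TCP orientation; "wrist_force": force on the tool from outside, world axes, zero at the start; "wrist_torque": the same for the moment, N m; "finger_gap": finger opening in m; "grip_force": force on a finger pad.
Only numpy, scipy, OpenCV 4.12 (cv2) and the standard library are available. Lean on these libraries where they do the work, as an engineer would, in place of code of your own. Each camera call takes 0.05 s, during which the arm holds its last target. There are 200 camera calls.

## Working session

There is one attempt and no reset: what is moved stays moved. The work goes in short steps, Python scripts to look and compute and a tool call to move; the robot and the scene stay as the last step left them, time stands still between calls to the robot, and variables do not carry over. Pictures are saved under pics/ and viewed, at most 10 in all, crops included, and the job is handed in when it is done.

Besides the shell and the picture viewer there is one more tool, called by a JSON object that holds its "method" and its "body". move_arm: Moves the arm, as the interface text tells. Its arguments: {"type":"object","properties":{"moves":{"type":"array","items":{"type":"array"}},"hand":{"type":"number"},"force":{"type":"number"}},"required":["moves"]}

```bash
mkdir -p pics; cat > h.py <<'E'
import numpy as np, cv2
from scipy.spatial.transform import Rotation as R
from workcell import sensors, optics, order
def snap(n,save=None):
    s=optics.snapshot(n)
    if save: cv2.imwrite('pics/'+save,s['pixels'])
    a=np.array(s['attitude'],float)
    s['R']=a if a.shape==(3,3) else R.from_rotvec(a).as_matrix() if a.size==3 else R.from_quat(a).as_matrix()
    v,u=np.mgrid[:400,:640]
    s['rays']=np.stack([(u-s['cx'])/s['fx'],(v-s['cy'])/s['fy'],np.ones(u.shape)],-1)@s['R'].T
    s['P']=s['rays']*s['z_map'][...,None]+np.array(s['xyz'])
    return s
def plane(s,u,v,z):
    r=s['R']@np.array([(u-s['cx'])/s['fx'],(v-s['cy'])/s['fy'],1]); o=np.array(s['xyz']); return o+r*(z-o[2])/r[2]
E
python3 - <<'E'
from h import *
for n in('top','side'):
    s=snap(n,n+'1.png'); print(n,s['xyz'],s['attitude'],s['fx'],s['cx'],s['cy']); np.savez(n+'.npz',P=s['P'])
print(sensors.get_obs())
E
```

```text
top [0.33424705 0.03533549 1.46624897] [-2.11948016  2.14207703 -0.1992516 ] 400.26937920676664 326.4530827579627 198.56820819841724
side [ 0.56855444 -1.08678766  1.13435224] [-2.31474751  0.01435533 -0.00392213] 444.9098375725414 321.7722422282598 194.26170697336312
{'t': 0.1, 'joint_pos': array([ 1.05498806,  0.39915021,  0.04504045,  1.5377464 , -0.01870496,
        1.20688098, -0.05068006]), 'qvel': array([ 5.68194104e-04, -1.85811094e-03,  6.29001284e-04, -4.04417453e-03,
       -7.07767248e-05,  1.51120051e-03, -8.15740694e-04]), 'tau': array([ 4.78984948e-03, -4.76260078e+01,  1.37065273e+00, -2.54947937e+01,
        1.18208182e-02,  4.99545102e-03,  3.62646148e-06]), 'ee_pos': array([ 0.26294425, -0.59382883,  0.23035001]), 'eef_rot': array([-3.07191524e+00, -6.49835219e-01,  7.56678618e-04]), 'wrist_force': array([-0.69705732, -0.05135207,  0.15023693]), 'wrist_torque': array([-0.03299484, -0.06322892, -0.03473664]), 'grip_force': 0.0, 'finger_gap': 0.08529076528911309}
```

View pics/top1.png

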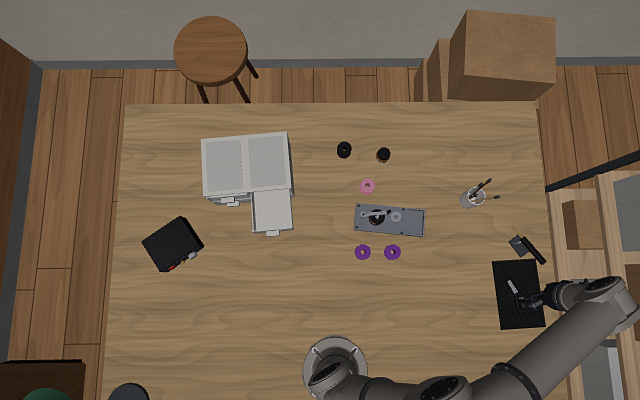

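View pics/side1.png

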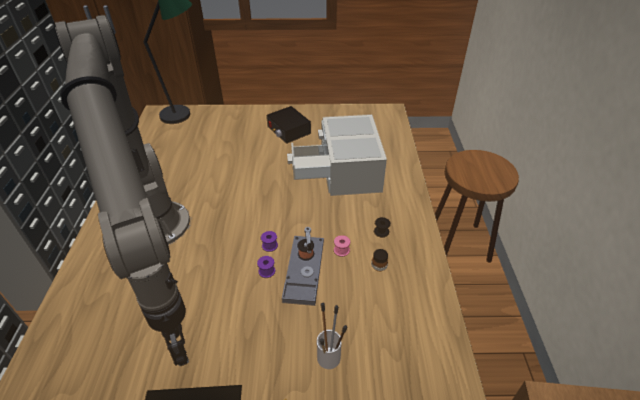

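The top view shows the stand at about (390,219), with its pillar on the left and the well on the right, and the reel at (377,217). The washer is at (396,217) and the open drawer at (272,212). The side view agrees, with the well nearest the camera at (300,292). Next I'll measure these from enlarged crops and depth.

```bash
python3 - <<'E'
from h import *
t=cv2.imread('pics/top1.png'); s=cv2.imread('pics/side1.png')
a=cv2.resize(t[195:245,345:435],None,fx=8,fy=8,interpolation=cv2.INTER_CUBIC)
b=cv2.resize(s[220:310,255:355],None,fx=6,fy=6,interpolation=cv2.INTER_CUBIC)
cv2.imwrite('pics/c1.png',a); cv2.imwrite('pics/c2.png',b)
for n in('top','side'):
    P=np.load(n+'.npz')['P']; 
    near=(P[...,0]>.1)&(P[...,0]<.7)
    z=P[...,2]
    print(n,'bench z', np.median(P[(abs(P[...,0]-.4)<.03)&(abs(P[...,1]-.05)<.05)][:,2]))
    # stand deck
    reg=(P[...,0]>.2)&(P[...,0]<.75)&(P[...,1]>-.35)&(P[...,1]<.05)
    img=(t if n=='top' else s).astype(int)
    sat=img.max(-1)-img.min(-1)
    m=reg&(z>.012)&(z<.03)&(sat<40)
    m=cv2.morphologyEx(m.astype(np.uint8),cv2.MORPH_OPEN,np.ones((2,2)))
    k,l,st,c=cv2.connectedComponentsWithStats(m); i=1+st[1:,4].argmax()
    q=P[l==i]; print(st[i], q[:,2].mean()); r=cv2.minAreaRect((q[:,:2]*1000).astype(np.float32)); print(r,cv2.boxPoints(r).round(1).tolist())
    for nm,lo,hi in(('reel top',.06,.068),('keeper',.070,.09),('knob',.098,.115)):
        q=P[reg&(z>lo)&(z<hi)]; print(nm,len(q),q.mean(0).round(4) if len(q) else'')
    # cabinet
    reg=(P[...,1]>.1)&(P[...,0]>.3)&(P[...,0]<.9)&(P[...,1]<.6)
    q=P[reg&(z>.15)&(z<.166)]; r=cv2.minAreaRect((q[:,:2]*1000).astype(np.float32)); print('cab',len(q),q[:,2].mean(),r,cv2.boxPoints(r).round(1).tolist())
    q=P[reg&(z>.08)&(z<.096)]; print('floor',len(q),q.mean(0)); 
    if len(q): print(cv2.boxPoints(cv2.minAreaRect((q[:,:2]*1000).astype(np.float32))).round(1).tolist())
    q=P[reg&(z>.1)&(z<.154)]; print('xmin',np.sort(q[:,0])[:30:5].round(4))
E
```

```text
top bench z -0.0006790727017933484
[ 355  204   62   32 1137] 0.02773144840135928
((491.6959533691406, -116.03031921386719), (174.81399536132812, 400.3087158203125), 22.537689208984375) [[334.20001220703125, 35.29999923706055], [487.70001220703125, -334.3999938964844], [649.0999755859375, -267.3999938964844], [495.70001220703125, 102.30000305175781]]
reel top 104 [ 0.5233 -0.155   0.0633]
keeper 108 [ 0.5314 -0.1369  0.0793]
knob 10 [ 0.5352 -0.1898  0.1057]
cab 5118 0.15808762765481543 ((630.8447265625, 292.49749755859375), (333.76055908203125, 296.25830078125), 4.5183281898498535) [[452.79998779296875, 427.0], [476.20001220703125, 131.6999969482422], [808.9000244140625, 158.0], [785.5, 453.29998779296875]]
floor 1356 [0.55163601 0.2161362  0.08660126]
[[379.70001220703125, 292.29998779296875], [565.7000122070312, 17.399999618530273], [771.2999877929688, 156.5], [585.2000122070312, 431.3999938964844]]
xmin [0.4509 0.4538 0.4542 0.4544 0.4571 0.4576]
side bench z -0.0018615847925773643
[ 283  237   42   67 1348] 0.025567428086442846
((516.5098266601562, -580.312744140625), (1011.00732421875, 121.51563262939453), 89.01338958740234) [[447.1000061035156, -1084.699951171875], [568.5999755859375, -1086.800048828125], [586.0, -75.9000015258789], [464.5, -73.80000305175781]]
reel top 96 [ 0.5199 -0.158   0.0627]
keeper 91 [ 0.5327 -0.1386  0.0789]
knob 17 [ 0.5367 -0.1955  0.1039]
cab 2493 0.1563589828630359 ((632.3313598632812, 289.1490173339844), (333.6671142578125, 304.04290771484375), 4.849584579467773) [[453.20001220703125, 426.5], [478.8999938964844, 123.5999984741211], [811.4000244140625, 151.8000030517578], [785.7000122070312, 454.70001220703125]]
floor 750 [0.5843617  0.20666652 0.08690869]
[[390.29998779296875, 243.8000030517578], [603.4000244140625, -13.899999618530273], [810.5, 157.3000030517578], [597.4000244140625, 415.1000061035156]]
xmin [0.4542 0.4554 0.4585 0.459  0.4619 0.4628]
```

View pics/c1.png

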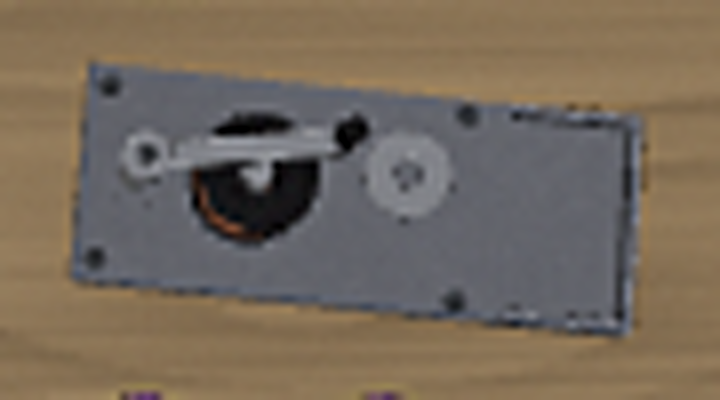

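View pics/c2.png

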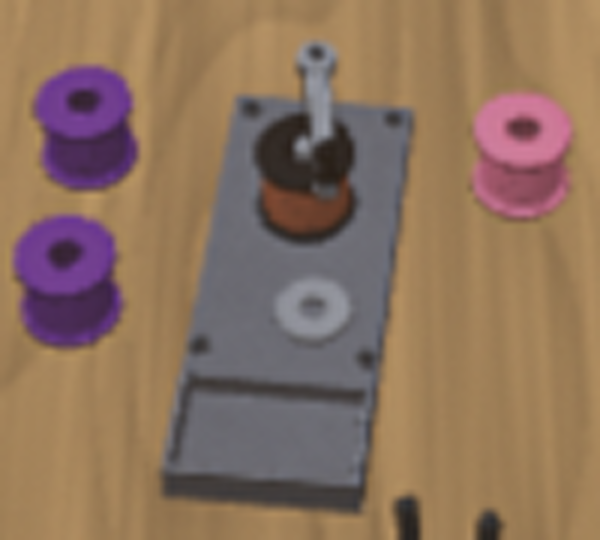

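Crop 1 (8x) shows the stand's corners at (90,65), (72,278), (640,118) and (625,332). The boss is at (147,153), the knob at (352,132), the reel at (256,177) and the washer at (408,174). Crop 2 (6x) shows the washer at (313,308), the boss at (317,50) and the knob top at (327,150).

```bash
python3 - <<'E'
from h import *
t=snap('top'); s=snap('side')
f=lambda x,y,z:plane(t,345+(x+.5)/8-.5,195+(y+.5)/8-.5,z)
g=lambda x,y,z:plane(s,255+(x+.5)/6-.5,220+(y+.5)/6-.5,z)
c=[f(90,65,.018),f(72,278,.018),f(625,332,.024),f(640,118,.024)]
c=np.array(c)[:,:2]; print('corners',c.round(4).tolist())
ax=((c[3]-c[0])+(c[2]-c[1])); ax/=np.linalg.norm(ax); ay=(c[0]-c[1])+(c[3]-c[2]); ay/=np.linalg.norm(ay)
print('ax',ax,np.arctan2(*ax[::-1]),'ay',np.arctan2(*ay[::-1])-np.pi/2,'len',np.linalg.norm(c[3]-c[0]),np.linalg.norm(c[0]-c[1]))
ctr=c.mean(0); o=ctr-ax*(178+-76)/2000; print('origin from corners',o)
for n,a in(('washer',(f(408,174,.024),g(313,308,.024))),('boss',(f(147,153,.083),g(317,50,.083))),('knob',(f(352,132,.108),g(327,150,.108))),('reel',(f(256,177,.064),g(304,150,.064)))):
    print(n,[x[:2].round(4).tolist() for x in a])
# cabinet
P=t['P'];z=P[...,2];lap=cv2.morphologyEx
def comp(m):
    k,l,st,cc=cv2.connectedComponentsWithStats(cv2.morphologyEx(m.astype(np.uint8),cv2.MORPH_OPEN,np.ones((3,3)))); i=1+st[1:,4].argmax(); print(st[i]); return P[l==i]
q=comp((abs(z-.158)<.004)&(P[...,0]>.56)&(P[...,1]>.1)&(P[...,1]<.6)); r=cv2.minAreaRect((q[:,:2]*1000).astype(np.float32)); print('cab',r,cv2.boxPoints(r).round(1).tolist())
q=comp((abs(z-.087)<.006)&(P[...,0]>.4)&(P[...,0]<.65)&(P[...,1]>.1)&(P[...,1]<.35)); r=cv2.minAreaRect((q[:,:2]*1000).astype(np.float32)); print('floor',r,cv2.boxPoints(r).round(1).tolist())
q=comp((abs(z-.15)<.012)&(P[...,0]<.5)&(P[...,0]>.44)&(P[...,1]>.1)&(P[...,1]<.35))
# depth side: front strip
for S in(t,s):
    Q=S['P'];m=(Q[...,0]>.43)&(Q[...,0]<.51)&(Q[...,1]>.1)&(Q[...,1]<.3)
    for lo,hi in((.125,.145),(.146,.156)):
        q=Q[m&(Q[...,2]>lo)&(Q[...,2]<hi)]; print(lo,len(q),q.mean(0).round(4),q.min(0).round(4),q.max(0).round(4))
im=np.vstack([cv2.resize(t['pixels'][125:245,195:300],None,fx=5,fy=5,interpolation=cv2.INTER_CUBIC)]);cv2.imwrite('pics/c3.png',im)
E
```

```text
corners [[0.5802, -0.0843], [0.4823, -0.0737], [0.4547, -0.3221], [0.5522, -0.3342]]
ax [-0.11110937 -0.99380819] -1.6821355845152821 ay -1.6863718575282094 len 0.2515213024032098 0.0984590064473926
origin from corners [ 0.52302212 -0.15287733]
washer [[0.5275, -0.2272], [0.53, -0.2312]]
boss [[0.53, -0.1028], [0.5319, -0.1042]]
knob [[0.5347, -0.1886], [0.5387, -0.1967]]
reel [[0.5215, -0.1526], [0.5252, -0.1583]]
[ 201  133   88   63 2747]
cab ((696.0949096679688, 299.51104736328125), (199.97706604003906, 289.2983703613281), 4.906835079193115) [[584.0999755859375, 435.1000061035156], [608.7999877929688, 146.8000030517578], [808.0999755859375, 163.89999389648438], [783.2999877929688, 452.20001220703125]]
[ 254  190   37   39 1204]
floor ((550.6541137695312, 215.05459594726562), (132.9549102783203, 121.42432403564453), 5.06184196472168) [[479.1000061035156, 269.70001220703125], [489.79998779296875, 148.6999969482422], [622.2000122070312, 160.39999389648438], [611.5, 281.3999938964844]]
[280 227   3   3   9]
0.125 134 [0.4696 0.2102 0.135 ] [0.4512 0.1396 0.1255] [0.5086 0.2748 0.1441]
0.146 73 [0.4732 0.207  0.151 ] [0.4664 0.1388 0.1463] [0.4794 0.2708 0.1552]
0.125 92 [0.4768 0.2005 0.1325] [0.4538 0.1356 0.1251] [0.508  0.2774 0.1449]
0.146 35 [0.4751 0.2001 0.1497] [0.4678 0.1337 0.1467] [0.4835 0.2669 0.1544]
```

View pics/c3.png

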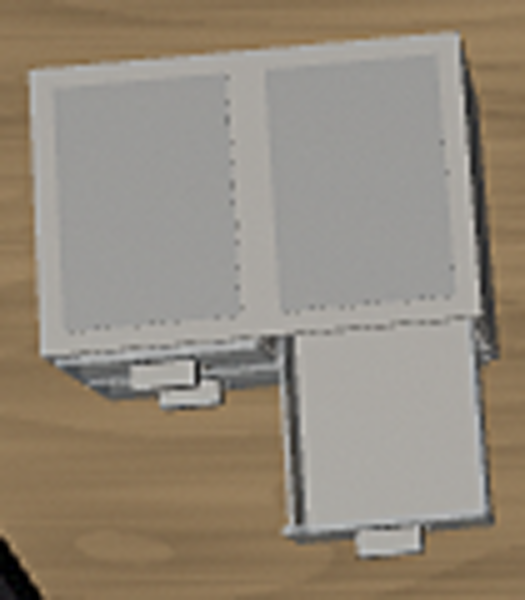

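Stand origin is about (0.524,-0.155) with yaw -1.684, and the keeper is at about 0.19 rad. Drawer axis yaw is about 0.086, and the spot is about (0.537,0.212). I'll start with the keeper, using shut fingers.

{"method": "move_arm", "body": {"moves": [[[0.5,0.92,0],0.72],[[0.5,0.92,0],0.72],[[0.5,0.92,0],0.72],[[0.5,0.92,0],0.72],[[0.5,0.92,0],0.72],[[0.5,0.92,0],0.72],[[0.5,0.92,0],0.72],[[0.5,0.92,0],0.72],[[0.5,0.92,0],0.72],[[0.5,0.92,0],0.72],[[0.5,0.92,0],0.72],[[0.5,0.92,0],0.72]], "hand": 255}}

```text
t: 1.2
ee_pos: [0.4139, -0.3165, 0.2314]
eef_rot: [2.668, 1.659, 0.0]
wrist_force: [0.2, 0.1, -0.2]
finger_gap: 0.0
grip_force: 0.0
```

{"method": "move_arm", "body": {"moves": [[[0.5,0.92,0],0.72],[[0.5,0.92,0],0.72],[[0.5,0.92,0],0.72],[[0.5,0.92,0],0.72],[[0.5,0.92,-0.8],0.72],[[0.5,0.92,-0.8],0.72],[[0,0,-0.8],0],[[0,0,-0.8],0],[[0,0,0],0],[[0,0,0],0]]}}

```text
t: 2.03
ee_pos: [0.4875, -0.1797, 0.1507]
eef_rot: [-2.345, -2.088, 0.002]
wrist_force: [0.6, -0.8, 0.1]
finger_gap: -0.0001
grip_force: 0.0
```

{"method": "move_arm", "body": {"moves": [[[0,0,-0.85],0],[[0,0,-0.85],0],[[0,0,-0.85],0],[[0.4,-0.1,0],0],[[0.4,-0.1,0],0],[[0.4,-0.1,0],0],[[0.4,0,0],0],[[0.4,0,0],0],[[0.4,0.05,0],0],[[0.4,0.05,0],0],[[0.4,0.05,0],0],[[0,0,0],0]]}}

```text
t: 3.03
ee_pos: [0.5713, -0.1835, 0.088]
eef_rot: [2.344, 2.088, 0.004]
wrist_force: [1.1, -0.3, 0.6]
finger_gap: 0.0001
grip_force: 0.0
```

{"method": "move_arm", "body": {"moves": [[[0.25,0.26,0],0],[[0.25,0.26,0],0],[[0.25,0.27,0],0],[[0.2,0.27,0],0],[[0.2,0.27,0],0],[[0.2,0.27,0],0],[[0.15,0.27,0],0],[[0.1,0.27,0],0],[[0.05,0.27,0],0],[[0,0,0],0]]}}

```text
t: 3.87
ee_pos: [0.6099, -0.1211, 0.0873]
eef_rot: [-2.344, -2.09, -0.002]
wrist_force: [0.5, 0.8, 0.6]
finger_gap: 0.0001
grip_force: 0.0
```

```bash
python3 - <<'E'
from h import *
print(sensors.get_obs()['wrist_force'])
s=snap('side','s2.png'); cv2.imwrite('pics/c4.png',cv2.resize(s['pixels'][180:310,240:370],None,fx=4,fy=4,interpolation=cv2.INTER_CUBIC))
E
```

```text
[0.46405681 0.79702228 0.60027493]
```

View pics/c4.png

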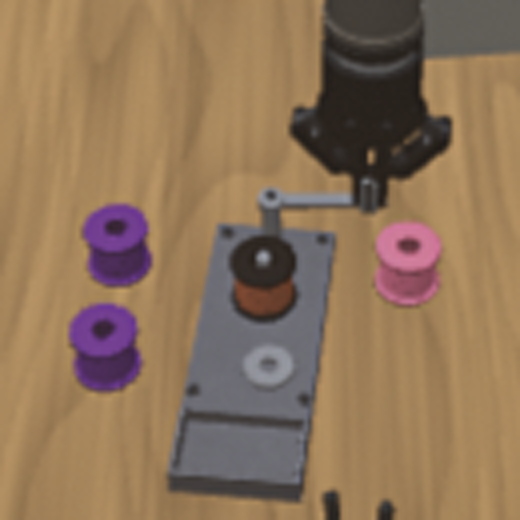

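The keeper now points along world +x, at about 1.6 rad and clear of the reel. The spindle tip shows in this crop at (263,258).

```bash
python3 - <<'E'
from h import *
s=snap('side');t=snap('top','t2.png')
g=lambda x,y,z:plane(s,240+(x+.5)/4-.5,180+(y+.5)/4-.5,z)[:2].round(4)
print('tip',g(263,257,.068),'flange',g(263,263,.064),'washer',g(268,365,.024))
for n,S in(('s',s),('t',t)):
    P=S['P'];m=(abs(P[...,2]-.063)<.004)&(abs(P[...,0]-.524)<.04)&(abs(P[...,1]+.155)<.04)
    hsv=cv2.cvtColor(S['pixels'],cv2.COLOR_BGR2HSV)
    q=P[m]; r=cv2.minEnclosingCircle((q[:,:2]*1000).astype(np.float32)); print(n,len(q),q.mean(0).round(4),r)
    m=(abs(P[...,2]-.018)<.006)&(abs(P[...,0]-.53)<.06)&(P[...,1]<-.2)&(P[...,1]>-.26)
    w=m&(S['pixels'].min(-1)>145); print('washer px',w.sum(),P[w].mean(0).round(4),cv2.minEnclosingCircle((P[w][:,:2]*1000).astype(np.float32)) if w.any() else '', np.percentile(S['pixels'].min(-1)[m],[10,50,90,98]))
E
```

```text
tip [ 0.5258 -0.1589] flange [ 0.5257 -0.1616] washer [ 0.5296 -0.2311]
s 153 [ 0.5246 -0.1585  0.0623] ((525.0732421875, -158.7805938720703), 27.873920440673828)
washer px 22 [ 0.5312 -0.2271  0.021 ] ((530.091552734375, -227.0362548828125), 16.055652618408203) [103.  109.  137.6 147. ]
t 50 [ 0.5219 -0.1393  0.0632] ((522.2963256835938, -143.5638427734375), 23.156980514526367)<stdin>:10: RuntimeWarning: Mean of empty slice.
  ret = um.true_divide(
Traceback (most recent call last):
IndexError: index 0 is out of bounds for axis 0 with size 0
```

{"method": "move_arm", "body": {"moves": [[[0,-0.3,0.8],0],[[0,-0.3,0.8],0],[[-0.8,-0.2,0.8],0],[[-0.8,-0.2,0],0],[[-0.8,-0.2,0],0],[[-0.8,-0.1,0],0],[[-0.24,0,0],0],[[0,0,0],0]], "hand": 0}}

```text
t: 4.68
ee_pos: [0.5225, -0.1574, 0.148]
eef_rot: [2.349, 2.084, -0.0]
wrist_force: [0.6, -0.5, -1.0]
finger_gap: 0.0852
grip_force: 0.0
```

{"method": "move_arm", "body": {"moves": [[[0.08,0.05,-0.8],0],[[0,0,-0.8],0],[[0,0,-0.8],0],[[0,0,-0.8],0],[[0,0,-0.7],0],[[0,0,-0.5],0],[[0,0,-0.1],0],[[0,0,0],0]]}}

```text
t: 5.35
ee_pos: [0.5258, -0.1548, 0.0344]
eef_rot: [-2.347, -2.087, -0.0]
wrist_force: [0.0, -0.0, -0.1]
finger_gap: 0.0854
grip_force: 0.0
```

{"method": "move_arm", "body": {"moves": [[[0,0,0],0],[[0,0,0],0],[[0,0,0],0],[[0,0,0],0],[[0,0,0],0],[[0,0,0],0]], "hand": 255, "force": 40}}

```text
t: 5.85
ee_pos: [0.5262, -0.1553, 0.0368]
eef_rot: [2.347, 2.086, 0.001]
wrist_force: [-0.8, 1.3, 5.2]
finger_gap: 0.0518
grip_force: 40.6
```

{"method": "move_arm", "body": {"moves": [[[0,0,0.3],0],[[0,0,0.4],0],[[0,0,0.4],0],[[0,0,0.4],0],[[0,0,0.4],0],[[0,0,0.4],0],[[0,0,0.4],0],[[0,0,0.4],0],[[0,0,0],0]]}}

```text
t: 6.6
ee_pos: [0.5271, -0.1555, 0.1151]
eef_rot: [2.345, 2.085, 0.004]
wrist_force: [0.1, -0.5, -2.3]
finger_gap: 0.052
grip_force: 42.2
```

```bash
python3 - <<'E'
from h import *
s=snap('side'); cv2.imwrite('pics/c5.png',cv2.resize(s['pixels'][170:300,240:370],None,fx=4,fy=4,interpolation=cv2.INTER_CUBIC))
E
```

```text
(no output)
```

View pics/c5.png

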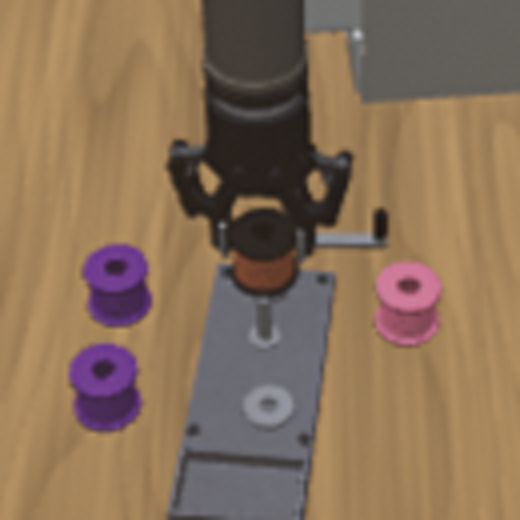

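The crop shows the reel upright and clear of the spindle tip, whose base is at (265,335). Now I'll carry it to the drawer.

{"method": "move_arm", "body": {"moves": [[[0,0,0.9],0],[[0,0.3,0.9],-0.5],[[0.03,0.7,0.9],-0.9],[[0.03,0.9,0.7],-0.9],[[0.03,0.9,0],-0.9],[[0.03,0.9,0],-0.9],[[0.03,0.9,0],-0.9],[[0.03,0.9,0],-0.9],[[0.03,0.9,0],-0.9],[[0.03,0.9,0],-0.9],[[0.03,0.9,0],-0.9],[[0.03,0.9,0],-0.9]]}}

```text
t: 7.65
ee_pos: [0.5322, 0.0733, 0.1968]
eef_rot: [-2.956, -1.063, 0.002]
wrist_force: [1.1, -0.6, -3.2]
finger_gap: 0.0516
grip_force: 42.9
```

{"method": "move_arm", "body": {"moves": [[[0.03,0.9,0],-0.9],[[0.03,0.9,0],-0.9],[[0.03,0.9,0],-0.9],[[0.03,0.9,0],-0.9],[[0.03,0.9,0],-0.9],[[0,0.9,0],-0.9],[[0,0.5,0],-0.9],[[0,0.1,0],-0.9],[[0,0,0],-0.2],[[0,0,0],0],[[0,0,0],0]]}}

```text
t: 8.57
ee_pos: [0.5366, 0.2213, 0.197]
eef_rot: [3.136, 0.16, -0.002]
wrist_force: [-0.3, -0.0, -3.1]
finger_gap: 0.0517
grip_force: 42.9
```

{"method": "move_arm", "body": {"moves": [[[0,-0.36,0],0],[[0,0,-0.5],-0.1],[[0,0,-0.6],-0.1],[[0,0,-0.6],0],[[0,0,-0.6],0],[[0,0,-0.5],0],[[0,0,-0.3],0],[[0,0,-0.2],0],[[0,0,0],0],[[0,0,0],0]]}}

```text
t: 9.4
ee_pos: [0.5369, 0.2134, 0.1153]
eef_rot: [-3.139, -0.134, -0.001]
wrist_force: [-0.0, 0.2, -2.0]
finger_gap: 0.0514
grip_force: 42.9
```

{"method": "move_arm", "body": {"moves": [[[0,0,-0.1],0],[[0,0,-0.08],0],[[0,0,0],0],[[0,0,0],0]]}}

```text
t: 9.73
ee_pos: [0.5368, 0.2134, 0.1108]
eef_rot: [3.139, 0.135, 0.0]
wrist_force: [-0.3, 0.9, -2.9]
finger_gap: 0.0521
grip_force: 42.9
```

{"method": "move_arm", "body": {"moves": [[[0,0,-0.08],0],[[0,0,-0.06],0],[[0,0,0],0],[[0,0,0],0]]}}

```text
t: 10.07
ee_pos: [0.5366, 0.2133, 0.1069]
eef_rot: [3.138, 0.135, -0.001]
wrist_force: [0.1, 0.4, -2.1]
finger_gap: 0.0515
grip_force: 42.9
```

{"method": "move_arm", "body": {"moves": [[[0,0,-0.04],0],[[0,0,0],0],[[0,0,0],0]]}}

```text
t: 10.32
ee_pos: [0.5367, 0.2134, 0.1061]
eef_rot: [3.139, 0.135, -0.0]
wrist_force: [0.6, -0.1, -3.4]
finger_gap: 0.0515
grip_force: 42.9
```

Still no contact, so I'll go down in 1 mm steps.

{"method": "move_arm", "body": {"moves": [[[0,0,-0.06],0],[[0,0,0],0],[[0,0,0],0]]}}

```text
t: 10.57
ee_pos: [0.5377, 0.2136, 0.1058]
eef_rot: [-3.139, -0.134, -0.003]
wrist_force: [-0.7, -1.5, 5.7]
finger_gap: 0.0514
grip_force: 43.3
```

{"method": "move_arm", "body": {"moves": [[[0,0,-0.04],0],[[0,0,0],0],[[0,0,0],0]]}}

```text
t: 10.82
ee_pos: [0.5385, 0.2137, 0.1057]
eef_rot: [-3.138, -0.134, -0.006]
wrist_force: [-0.4, -1.8, 9.1]
finger_gap: 0.0521
grip_force: 43.4
```

{"method": "move_arm", "body": {"moves": [[[0,0,-0.04],0],[[0,0,0],0],[[0,0,0],0]]}}

```text
t: 11.07
ee_pos: [0.5394, 0.2137, 0.1057]
eef_rot: [-3.138, -0.134, -0.009]
wrist_force: [-0.1, -2.2, 12.6]
finger_gap: 0.0517
grip_force: 43.6
```

It's seated. I'll take off the pressure and open partway.

{"method": "move_arm", "body": {"moves": [[[0,0,0.08],0],[[0,0,0],0]]}}

```text
t: 11.23
ee_pos: [0.5378, 0.2137, 0.1057]
eef_rot: [-3.138, -0.134, -0.004]
wrist_force: [0.1, -1.4, 6.5]
finger_gap: 0.0513
grip_force: 43.3
```

{"method": "move_arm", "body": {"moves": [[[0,0,0],0],[[0,0,0],0],[[0,0,0],0],[[0,0,0],0],[[0,0,0],0]], "hand": 60}}

```text
t: 11.65
ee_pos: [0.5363, 0.2134, 0.1042]
eef_rot: [3.138, 0.135, -0.001]
wrist_force: [-0.0, 0.3, -0.6]
finger_gap: 0.0654
grip_force: 0.0
```

{"method": "move_arm", "body": {"moves": [[[0,0,0.3],0],[[0,0,0.6],0],[[0,0,0.8],0],[[0,0,0.8],0],[[0,0,0.8],0],[[0,0,0.8],0],[[0,0,0],0]]}}

```text
t: 12.23
ee_pos: [0.5392, 0.2148, 0.2121]
eef_rot: [-3.136, -0.134, -0.013]
wrist_force: [0.9, 0.8, 0.5]
finger_gap: 0.0654
grip_force: 0.0
```

{"method": "move_arm", "body": {"moves": [[[-0.8,-0.07,0],0],[[-0.8,-0.07,0],0],[[-0.8,-0.07,0],0],[[-0.8,-0.07,0],0],[[-0.8,-0.07,0],0],[[-0.8,-0.07,0],0],[[-0.7,-0.07,0],0],[[0,0,-0.8],0],[[0,0,-0.8],0],[[0,0,-0.8],0],[[0,0,-0.8],0],[[0,0,-0.4],0]], "hand": 255}}

```text
t: 13.23
ee_pos: [0.3975, 0.2002, 0.1148]
eef_rot: [3.137, 0.135, -0.006]
wrist_force: [-0.6, -0.0, -0.5]
finger_gap: -0.0
grip_force: 0.0
```

```bash
python3 - <<'E'
from h import *
print(sensors.get_obs()['ee_pos'])
s=snap('side');t=snap('top')
a=cv2.resize(s['pixels'][100:220,260:400],(560,480),interpolation=cv2.INTER_CUBIC)
cv2.imwrite('pics/c6.png',a)
E
```

```text
[0.39750796 0.2001773  0.11484283]
```

View pics/c6.png

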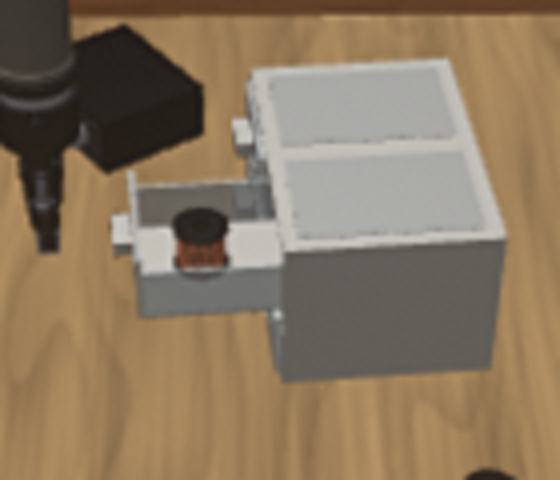

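The crop shows the reel upright in the drawer at (202,240), with the shut fingers in front of the pull at (122,233). Now I'll push the drawer shut gently.

{"method": "move_arm", "body": {"moves": [[[0.5,0.04,0.1],0],[[0.4,0.04,0.1],0],[[0.3,0.02,0],0],[[0.2,0.02,0],0],[[0.2,0.02,0],0],[[0.2,0.02,0],0],[[0.3,0.03,0],0],[[0.3,0.03,0],0],[[0.3,0.03,0],0],[[0.3,0.03,0],0],[[0.3,0.03,0],0],[[0.3,0.03,0],0]]}}

```text
t: 14.33
ee_pos: [0.4898, 0.2093, 0.1219]
eef_rot: [3.138, 0.134, -0.001]
wrist_force: [-0.7, -1.3, -0.2]
finger_gap: 0.0001
grip_force: 0.8
```

{"method": "move_arm", "body": {"moves": [[[0.3,0.03,0],0],[[0.3,0.03,0],0],[[0.3,0.03,0],0],[[0.3,0.03,0],0],[[0.2,0.02,0],0],[[0.2,0.02,0],0],[[0.2,0.02,0],0]]}}

```text
t: 14.92
ee_pos: [0.5346, 0.2142, 0.1221]
eef_rot: [3.139, 0.135, -0.0]
wrist_force: [-0.8, -0.4, -0.1]
finger_gap: 0.0
grip_force: 0.7
```

{"method": "move_arm", "body": {"moves": [[[0.2,0.02,0],0],[[0.2,0.02,0],0],[[0.2,0.02,0],0],[[0.15,0.01,0],0],[[0.15,0.01,0],0],[[0.1,0.01,0],0],[[0.1,0.01,0],0]]}}

```text
t: 15.5
ee_pos: [0.5619, 0.2168, 0.1221]
eef_rot: [-3.139, -0.135, -0.0]
wrist_force: [-1.1, -1.0, 0.6]
finger_gap: -0.0003
grip_force: 0.7
```

{"method": "move_arm", "body": {"moves": [[[0.1,0.01,0],0],[[0.1,0.01,0],0],[[0.1,0.01,0],0]]}}

```text
t: 15.75
ee_pos: [0.5693, 0.2174, 0.1222]
eef_rot: [3.139, 0.135, -0.0]
wrist_force: [-3.2, -0.0, 2.5]
finger_gap: 0.0002
grip_force: 4.5
```

{"method": "move_arm", "body": {"moves": [[[0.1,0.01,0],0],[[0.05,0,0],0],[[0,0,0],0]]}}

```text
t: 16.0
ee_pos: [0.5692, 0.2174, 0.122]
eef_rot: [3.136, 0.135, -0.013]
wrist_force: [-10.5, -2.7, 7.7]
finger_gap: -0.0004
grip_force: 5.2
```

{"method": "move_arm", "body": {"moves": [[[0.1,0.01,0],0],[[0.05,0,0],0],[[0,0,0],0]]}}

```text
t: 16.25
ee_pos: [0.5692, 0.2175, 0.1219]
eef_rot: [3.134, 0.136, -0.025]
wrist_force: [-18.1, -4.3, 13.5]
finger_gap: 0.0003
grip_force: 9.4
```

The drawer is shut, since the force rose while the position held. I'll back off and move round behind the washer with the fingers slightly apart.

{"method": "move_arm", "body": {"moves": [[[-0.6,-0.05,0],0],[[-0.8,-0.05,0],0],[[0,0,0.8],0],[[0,0,0.8],0],[[0,0,0.8],0],[[0,0,0.8],0],[[0,-0.9,0],0.95],[[0,-0.9,0],0.95],[[0,-0.9,0],0.95],[[0,-0.9,0],0.95],[[0,-0.9,0],0.95],[[0,-0.9,0],0.95]], "hand": 207}}

```text
t: 17.25
ee_pos: [0.5426, 0.0797, 0.2026]
eef_rot: [3.025, 0.847, 0.004]
wrist_force: [0.8, -0.2, 0.3]
finger_gap: 0.0159
grip_force: 0.0
```

{"method": "move_arm", "body": {"moves": [[[0,-0.9,0],0.95],[[0,-0.9,0],0.95],[[0,-0.9,0],0.95],[[0,-0.9,0],0.95],[[0,-0.9,0],0.95],[[0,-0.9,0],0.95],[[0,-0.9,0],0.95],[[0,-0.9,0],0.95],[[0,-0.9,0],0.95],[[0,-0.9,0],0.95],[[0,-0.9,0],0.95],[[0,-0.9,0],0.95]]}}

```text
t: 18.25
ee_pos: [0.5426, -0.1909, 0.2026]
eef_rot: [2.342, 2.091, 0.002]
wrist_force: [-0.5, 0.1, -0.8]
finger_gap: 0.0162
grip_force: 0.0
```

{"method": "move_arm", "body": {"moves": [[[0,0,0],0],[[0,0,0],0]]}}

```text
t: 18.42
ee_pos: [0.5421, -0.1911, 0.2023]
eef_rot: [2.351, 2.082, 0.002]
wrist_force: [0.1, 2.0, 0.6]
finger_gap: 0.0155
grip_force: 0.0
```

{"method": "move_arm", "body": {"moves": [[[-0.36,0.08,-0.8],0],[[0,0,-0.9],0],[[0,0,-0.9],0],[[0,0,-0.9],0],[[0,0,-0.9],0],[[0,0,-0.9],0],[[0,0,-0.9],0],[[0,0,-0.5],0],[[0,0,-0.3],0],[[0,0,0],0],[[0,0,0],0]]}}

```text
t: 19.33
ee_pos: [0.5335, -0.1872, 0.0277]
eef_rot: [2.346, 2.088, 0.002]
wrist_force: [-0.3, -0.1, -0.5]
finger_gap: 0.0163
grip_force: 0.0
```

{"method": "move_arm", "body": {"moves": [[[0,0,-0.1],0],[[0,0,-0.1],0],[[0,0,0],0],[[0,0,0],0]]}}

```text
t: 19.67
ee_pos: [0.5329, -0.1878, 0.0225]
eef_rot: [2.347, 2.087, 0.001]
wrist_force: [0.1, 0.1, -0.2]
finger_gap: 0.0161
grip_force: 0.0
```

Probe for the deck.

{"method": "move_arm", "body": {"moves": [[[0,0,-0.08],0],[[0,0,0],0],[[0,0,0],0]]}}

```text
t: 19.92
ee_pos: [0.5326, -0.1877, 0.0201]
eef_rot: [2.348, 2.088, 0.0]
wrist_force: [0.3, 0.0, -0.0]
finger_gap: 0.016
grip_force: 0.0
```

{"method": "move_arm", "body": {"moves": [[[0,0,-0.06],0],[[0,0,0],0],[[0,0,0],0]]}}

```text
t: 20.17
ee_pos: [0.5326, -0.1876, 0.0185]
eef_rot: [-2.348, -2.088, -0.0]
wrist_force: [0.4, -0.1, -0.3]
finger_gap: 0.0161
grip_force: 0.0
```

{"method": "move_arm", "body": {"moves": [[[0,0,-0.06],0],[[0,0,0],0],[[0,0,0],0]]}}

```text
t: 20.42
ee_pos: [0.5328, -0.1876, 0.0183]
eef_rot: [2.348, 2.087, -0.001]
wrist_force: [-3.0, 0.4, 8.9]
finger_gap: 0.0162
grip_force: 4.7
```

{"method": "move_arm", "body": {"moves": [[[0,0,0.16],0],[[0,0,0],0],[[-0.02,-0.2,0],0],[[-0.03,-0.25,0],0],[[-0.03,-0.25,0],0],[[-0.03,-0.25,0],0],[[-0.03,-0.25,0],0],[[-0.03,-0.25,0],0],[[-0.03,-0.25,0],0],[[-0.03,-0.25,0],0],[[-0.02,-0.2,0],0],[[0,0,0],0]]}}

```text
t: 21.42
ee_pos: [0.5261, -0.2432, 0.0211]
eef_rot: [2.349, 2.085, -0.001]
wrist_force: [0.7, -0.7, -0.9]
finger_gap: 0.0159
grip_force: 0.0
```

```bash
python3 - <<'E'
from h import *
print(sensors.get_obs()['ee_pos'])
s=snap('side'); cv2.imwrite('pics/c7.png',cv2.resize(s['pixels'][220:310,265:345],None,fx=6,fy=6,interpolation=cv2.INTER_CUBIC))
E
```

```text
[ 0.52607276 -0.24317013  0.02106244]
```

View pics/c7.png

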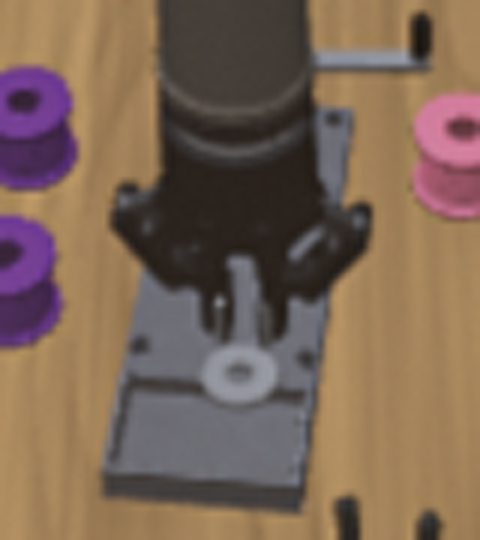

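The crop shows the washer at (240,372) on the lip, seated between the fingers. I'll keep pushing.

{"method": "move_arm", "body": {"moves": [[[-0.02,-0.15,0.02],0],[[-0.02,-0.15,0.02],0],[[-0.02,-0.15,0],0],[[-0.02,-0.15,0],0],[[-0.02,-0.15,0],0],[[-0.02,-0.15,0],0],[[-0.02,-0.15,0],0],[[0,0,0],0],[[0,0,0],0]]}}

```text
t: 22.22
ee_pos: [0.5228, -0.268, 0.022]
eef_rot: [2.348, 2.087, -0.0]
wrist_force: [1.3, 0.7, -0.2]
finger_gap: 0.0161
grip_force: 0.0
```

```bash
cat > w.py <<'E'
from h import *
print(sensors.get_obs()['ee_pos'])
for n in('side','top'):
    s=snap(n,n+'_w.png'); P=s['P']; o=np.array([.524,-.155]); ax=np.array([-.1125,-.9937]); ay=np.array([.9937,-.1125])
    q=P[...,:2]-o; sx=q@ax; sy=q@ay
    m=(sx>.1)&(sx<.17)&(abs(sy)<.042)&(P[...,2]<.045)&(s['pixels'].min(-1)>128)
    if m.any():
        w=P[m]; A=np.c_[sx[m],sy[m],np.ones(m.sum())]; c=np.linalg.lstsq(A,w[:,2],rcond=None)[0]
        print(n,m.sum(),'sx',sx[m].min(),sx[m].max(),'sy',sy[m].min(),sy[m].max(),'mean',sx[m].mean(),sy[m].mean(),w[:,2].mean(),'slope',c)
E
python3 w.py
```

```text
[ 0.52276193 -0.26804725  0.02202928]
side 84 sx 0.1171150717828566 0.15705778183780075 sy -0.0074178846317441965 0.02992570540997936 mean 0.1400786632069069 0.01164258650275223 0.01125550600510673 slope [ 0.07353912 -0.00685272  0.00103403]
```

The washer reads flat on the well floor. I'll lift clear and check everything.

{"method": "move_arm", "body": {"moves": [[[0,0.1,0.4],0],[[0,0.1,0.8],0],[[0,0,0.9],0],[[0,0,0.9],0],[[0,0,0.9],0],[[-0.8,0,0.9],0],[[-0.8,0,0.9],0],[[-0.8,0,0.5],0],[[-0.8,0,0],0],[[0,0,0],0],[[0,0,0],0]]}}

```text
t: 23.23
ee_pos: [0.4424, -0.2626, 0.178]
eef_rot: [2.347, 2.086, -0.0]
wrist_force: [0.7, -0.8, -0.2]
finger_gap: 0.0164
grip_force: 0.0
```

```bash
python3 w.py; python3 - <<'E'
from h import *
a=cv2.imread('pics/side_w.png'); cv2.imwrite('pics/c8.png',cv2.resize(a[100:310,235:415],None,fx=2.8,fy=2.8,interpolation=cv2.INTER_CUBIC))
E
```

```text
[ 0.44238973 -0.26258811  0.17804094]
side 81 sx 0.12008968416182535 0.1588349760098594 sy -0.006597562775364894 0.029638036059638252 mean 0.13991399581128341 0.01181747033954692 0.010789198305815909 slope [0.07042838 0.01030832 0.00081346]
top 49 sx 0.12144793639846188 0.15238305757607964 sy -0.008390769544930383 0.026056998244453858 mean 0.13571405019385052 0.010694536566577234 0.01272378727754263 slope [-0.08053704  0.01465662  0.02349705]
```

View pics/c8.png

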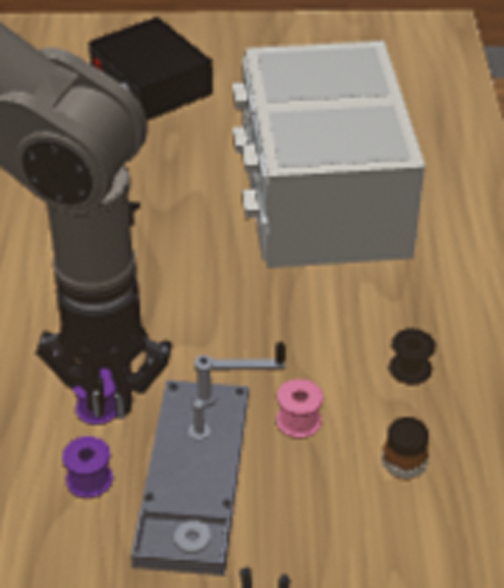

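The last picture shows the washer flat in the well at (193,535), the drawer flush, and the keeper aside at (240,363). Nothing else has moved, so I'll hand in.

```bash
python3 -c "
from workcell import order
print(order.close_job())"
```

```text
the job is handed in; nothing more can be done
None
```

I handed the job in at about 23 s of robot time. The reel was seen upright in the drawer before I shut it, and in the last pictures the drawer is shut, the washer lies flat in the well, the keeper is swung clear at about 1.6 rad, and nothing else looks moved. The hand-in call gave no verdict.

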